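# Crack the stuck lid of a lens dry box and hold it ajar

### The arm

A 6-joint arm with a two-finger parallel gripper is mounted at the origin on the work surface. World frame = base frame: x ahead of the robot, y to its left, z up, the work surface at z = 0. Lengths are in m, angles in rad, forces in N, time in s.
With the tool pointing down it reaches from about 0.3 to 0.85 m from the base axis. Payload 4.2 kg.
Tool frame: the origin (TCP) lies at the very end of the fingers, on their centre line; the grasp point (between the pads) lies 19 mm behind it; z points along the fingers, y is the line along which they close (so a half turn about z gives the same grasp; the last joint's range is limited). The gripper opens to 91 mm and grips with 3 to 60 N. Pads are 32 mm wide; open, the fingers measure 118 mm over their backs; the gripper's body (76 mm by 178 mm) begins 60 mm behind the grasp point.
Start: joints at [1.233, 0.32, 1.565, -0, 1.257, -0.02], TCP at [0.18, 0.546, 0.214] pointing down, gripper open.
Joint ranges: [-3.11, 3.11], [-0.84, 2.01], [0.21, 2.61], [-1.34, 4.49], [0.05, 2.63], [-2.56, 2.56]. Speed limits (rad/s): [2.57, 2.57, 3.14, 3.14, 3.14, 3.14].

### API

Orientations are given as a unit quaternion [x, y, z, w].
In Python, from rig import robot gives the robot as it stands.
- The arm moves only by the tool arm_command, never from a script. Its argument "deltas" is a list of rows, each an object with "jaw": the closure in counts, from 0 (fully open) to 255 (shut); "offset": the shift along the tool's x, y, z in m, a list of three; "twist": the turn, a rotation vector about the tool's x, y, z in rad, a list of three. In form: [{"jaw": jaw, "offset": [x, y, z], "twist": [ax, ay, az]}, ...]. A call has exactly 10 rows; each row shifts and turns the commanded pose from where the row before left it, along the tool's axes as they then stand; what a row does not reach is not made up. A row lasts 1/10 s, in which the tool goes at most 50 mm and 8.59 degrees, less where a joint would pass 70% of its speed; a pose out of reach is approached as far as the arm can. A call with a gripper value outside its range is refused whole. The fingers move at their own pace and stop on an object; "squeeze" is the grip in N (left out, the last holds). Time passes only in rows, so rows that do not move let the fingers close, or fill a call up. It gives the time, the measured TCP pose, the force, the opening and the grip force at its end, in the units of the state.
- robot.sense(): the state, without advancing time (a new reading comes with each control period).
- robot.read_camera(name): name is "scene" or "top"; returns a dict with "image" (384x512x3 uint8, blue, green, red), "fovy" (degrees; the focal length in pixels is half the picture's height over the tangent of half this angle, whatever the lens; pixels are square), "cx", "cy" (the principal point, pixels), "rvec" (rotation vector, rad) and "tvec" (3), from world to camera coordinates, as OpenCV has them. Camera axes: x right, y down, z forward; pixel columns grow to the right and rows downward; lengths in m; the calibration is good to about 2 mm. A picture is of the moment at which its call begins. There is no depth.
- robot.close_job(): hands the job in; it is judged then, once.
The state is a dict: "clock": time; "qpos": joint angles; "dq": joint speeds; "effort": joint torques, N m; "ee_pos": TCP position; "tool_rot": TCP orientation; "wrist_force": force on the tool from outside, world axes, zero at the start; "ft_torque": the same for the moment, N m; "finger_gap": finger opening in m; "grip_force": force on a finger pad.
Only numpy, scipy, OpenCV 4.12 (cv2) and the standard library are available. Lean on these libraries where they do the work, as an engineer would, in place of code of your own. Each camera call takes 0.05 s, during which the arm holds its last target. There are 200 camera calls.

### The job

The lid of the unclipped lens dry box has stuck fast to its seal. Pick up the flat pry blade, push its tip into the recess in the middle of the lid's front edge and lever the lid up until the seal lets go, without letting the lid fly open, touching the lid with the gripper or disturbing the other things lying about. Finish still gripping the pry blade, holding the lid just ajar on it, about 8 mm open at its front edge, so that the box breathes in slowly.

Things in the scene. Friction and masses are not known exactly. Their poses are not given: they have to be found in the camera images.
- drybox: Fixed grey plastic dry box, 170 (x) x 210 (y) x 90 mm high without lid. Origin: centre of its underside on the work top, z up; its front faces its own -x, towards the robot (yaw within 0.25). Its rim (top at z = 90) sticks out in front as a 10 mm thick shelf, 230 wide, to x = -113. Two opened clips hang in front of the shelf at y = +-78, out to x = -124. It does not move when pushed.
- lid: Black lid of the dry box, 230 mm wide, 0.2 to 0.45 kg, hinged along its back edge, a round dial on top. Closed, its front flange reaches z = 105 of the box, the crown behind it 125 (front edge over the shelf's front edge). Origin on the hinge line, 90 mm behind and 94 mm above the box's origin; axes as the box's when closed: front edge at x = -203 mm.
- lid_hinge (a joint): Opening angle of the lid, rad: 0 closed, grows as the front edge rises, up to 1.45; gap at the front edge = 203 mm x angle (0.04 is 8 mm). The seal holds until an upward force of about 6 to 12 N (lid's weight included) acts at the front edge; then its pull dies away: half at 0.02 rad, gone by 0.045. Let go, the lid falls shut.
- recess (a point): Mouth of the pry recess: middle of the shelf's front top edge (z = 90 mm of the box), the fulcrum for the blade. Axes as the box's: +x leads in, z up. The recess is a slot between the flat shelf and the lid, 44 mm wide (y), 28 deep, 8 high at the mouth; its roof, part of the lid, slopes down to 3.5 mm height at the inner end, where a wall of the lid stops the blade.
- lid_lip (a point): Middle of the lid's front edge, on the level of the lid's underside; moves with the lid (2 mm above the shelf when closed).
- pry: Flat pry blade, 60 g, 170 mm long: black handle 100 x 18 wide x 14 high, steel blade in its middle plane 70 x 16 wide x 2 thick. Origin on its underside, 15 mm behind the handle's front end, 85 mm behind the tip; x to the tip, z up, blade mid-plane at z = 7. Lies flat on the top, pointing away from the robot (yaw within 0.5), left or right of the box; a brush lies on the other side.
- pry_tip (a point): Middle of the blade's tip edge, at (85, 0, 7) mm of the pry blade; axes as the pry blade's.
- brush: Lens brush, 132 mm long: slim 13 mm bare-metal barrel and a short soft tuft at +x; a bystander.
- driver: Small screwdriver, a bystander.
- filter: Round glass filter, 67 mm across, 7 mm high, lying in the ceramic tray; a bystander.
- blower: Silicone blower standing in the ceramic tray, 56 mm across, 100 mm high, nozzle up; a bystander.
- lens: Camera lens standing upright, 76 mm across, 88 mm high; a bystander.
- cap: Black lens cap, 72 mm across, 9 mm high, lying in front of the box; a bystander.
- stepring: Flat aluminium ring, 82 mm across, 8 mm high; a bystander.
There are look-alikes about, which are no part of the job. What is shaped like the pry but brown or yellow is not meant.

How it is judged:
On the way, in this order (a step that is already met when the one before it is completed fails the run):
1. the tip of the held pry blade is in the recess while the lid is still shut (x of pry_tip in the frame of recess above 0.01 m and y of pry_tip in the frame of recess between -0.02 and 0.02 m and z of pry_tip in the frame of recess between -0.002 and 0.011 m and contact force between the fingers and pry above 1 N and value of joint lid_hinge below 0.012 rad), for 0.1 s.
2. the blade has broken the lid free of its seal (value of joint lid_hinge above 0.022 rad and contact force between pry and lid above 0.3 N), for 0.1 s.
At the end, for the whole second after the job is handed in: The gripper holds the pry blade (over 1 N, 20 mm or more above the top); the blade alone bears the lid (over 0.3 N, no gripper or arm on it); the lid stands still (under 0.05 rad/s), 4.7 to 13.4 mm open in front (0.023 to 0.066 rad); no bystander has moved over 30 mm (value of joint lid_hinge between 0.023 and 0.066 rad and velocity of joint lid_hinge between -0.05 and 0.05 rad/s and contact force between pry and lid above 0.3 N and contact force between the fingers and pry above 1 N and contact force between each of the arm, the fingers and lid below 0.2 N and height (world z) of pry above 0.02 m and distance of each of brush, driver, filter, blower, lens, cap, stepring from where it was at the start of the episode below 0.03 m); the arm keeps its last pose, push and grip.
It fails at once if the lid flies open (more than 30 mm at its front edge) (value of joint lid_hinge above 0.152 rad).
It fails at once if the gripper or arm pushes on the lid (contact force between any of the fingers, the arm and lid above 1 N).
It fails at once if a bystander is disturbed (distance of any of brush, driver, filter, blower, lens, cap, stepring from where it was at the start of the episode above 0.03 m).
It also fails if it takes over 48 s, if anything falls off the work surface, if the arm or the gripper's body presses on something with over 40 N, if the wrist force passes 120 N, or if a joint passes its speed limit or range.

## Working session

There is one attempt and no reset: what is moved stays moved. The work goes in short steps, Python scripts to look and compute and a tool call to move; the robot and the scene stay as the last step left them, time stands still between calls to the robot, and variables do not carry over. Pictures are saved under pics/ and viewed, at most 10 in all, crops included, and the job is handed in when it is done.

Besides the shell and the picture viewer there is one more tool, called as name([rows], argument=value, ...), one row to a line, values as JSON. arm_command: Moves the arm, as the interface text tells. Its arguments: {"type":"object","properties":{"deltas":{"type":"array"},"squeeze":{"type":"number"}},"required":["deltas"]}

```bash
mkdir -p pics; ls
cat > h.py <<'E'
import numpy as np, cv2
from scipy.spatial.transform import Rotation as R
from rig import robot
def cam(n):
    c=robot.read_camera(n); im=c["image"]; f=im.shape[0]/2/np.tan(np.radians(c["fovy"])/2)
    K=np.array([[f,0,c["cx"]],[0,f,c["cy"]],[0,0,1]]); Rm=cv2.Rodrigues(np.array(c["rvec"],float))[0]; t=np.array(c["tvec"],float).ravel()
    return im,K,Rm,t
def onplane(px,z,C):
    im,K,Rm,t=C; px=np.atleast_2d(np.array(px,float)); d=np.c_[px,np.ones(len(px))]@np.linalg.inv(K).T@Rm; o=-Rm.T@t
    return o+d*((z-o[2])/d[:,2])[:,None]
def proj(P,C):
    im,K,Rm,t=C; q=(np.atleast_2d(P)@Rm.T+t)@K.T; return q[:,:2]/q[:,2:]
E
python3 - <<'E'
from h import *
for n in("scene","top"):
    C=cam(n); cv2.imwrite(f"pics/{n}0.png",C[0]); print(n,C[1][0,0],-C[2].T@C[3])
s=robot.sense(); print(s)
E
```

```text
pics
scene 482.3379122156773 [ 1.6387457  -0.30321364  1.32365239]
top 496.7597498863666 [0.34952358 0.01560971 1.49843534]
{'clock': 0.1, 'qpos': array([ 1.23302063e+00,  3.20221125e-01,  1.56554670e+00,  8.45287826e-07,
        1.25738241e+00, -2.00261848e-02]), 'dq': array([ 0.00037513, -0.00044072, -0.00143463,  0.00113374,  0.000193  ,
        0.00023567]), 'effort': array([ 1.85101191e-03, -4.13331556e+01, -2.32511437e+01,  7.29592913e-02,
        4.21386876e-02, -5.96971722e-05]), 'ee_pos': array([0.17951315, 0.54579273, 0.21321229]), 'tool_rot': array([ 1.58207316e-01,  9.87405610e-01, -7.66289314e-04, -1.38979868e-04]), 'wrist_force': array([-0.85794282, -0.20950176, -0.68276737]), 'ft_torque': array([-0.03369459,  0.03364295,  0.04415968]), 'grip_force': 0.0, 'finger_gap': 0.09135052129235877}
```

View pics/scene0.png

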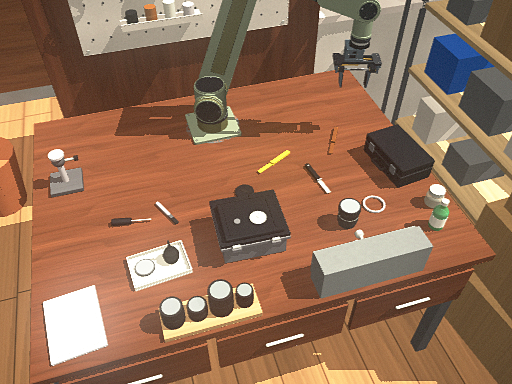

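View pics/top0.png

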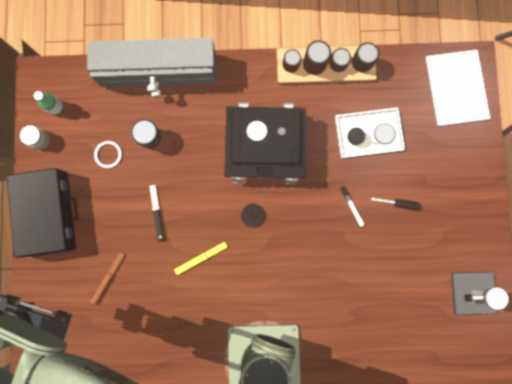

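Scene view: the box is at (250,225), and a black-handled steel blade is at (318,180). In the top view, these could be taken for the pry:
- black handle with steel blade, (157,212)
- yellow bar, (201,258)
- brown bar, (108,278)
- brush with a bare-metal barrel, (352,206)
- screwdriver, (396,203)

By the description I choose (157,212). I'll check it in a close crop and measure it.

Run:
```python
from h import *
C=cam("top"); im=C[0]
a=cv2.resize(im[175:255,125:205],None,fx=5,fy=5,interpolation=cv2.INTER_CUBIC)
b=cv2.resize(im[95:235,220:320],None,fx=4,fy=4,interpolation=cv2.INTER_CUBIC)
o=np.zeros((560,800,3),np.uint8);o[:400,:400]=a;o[:560,400:800]=b
cv2.imwrite("pics/crop1.png",o)
g=im.max(2).astype(int)
# pry region
sub=im[180:248,140:178]; h=cv2.cvtColor(sub,cv2.COLOR_BGR2HSV)
for nm,m,z in(("blade",(h[...,1]<60)&(h[...,2]>120),.008),("handle",(h[...,2]<60),.014)):
    y,x=np.nonzero(m);pts=np.c_[x+140,y+180].astype(float)
    r=cv2.minAreaRect(pts.astype(np.float32)); W=onplane(pts,z,C); c=W.mean(0)
    bx=onplane(cv2.boxPoints(r),z,C)
    print(nm,len(x),pts.mean(0),c,"\n",bx.round(4),np.linalg.norm(np.diff(bx,axis=0),axis=1))
m=(g<45).astype(np.uint8); m[:, :215]=0;m[:,315:]=0;m[:95]=0;m[190:]=0
m=cv2.morphologyEx(m,cv2.MORPH_OPEN,np.ones((5,5)))
cs,_=cv2.findContours(m,0,2);c=max(cs,key=cv2.contourArea);r=cv2.minAreaRect(c);print(r)
bx=cv2.boxPoints(r);print(onplane(bx,.105,C).round(4))
```

```text
blade 187 [154.52406417 200.74331551] [0.47843182 0.31333306 0.008     ] 
 [[0.526  0.329  0.008 ]
 [0.5279 0.3073 0.008 ]
 [0.3667 0.2901 0.008 ]
 [0.3648 0.3116 0.008 ]] [0.02176527 0.16213103 0.0215132 ]
handle 0 [nan nan] [nan nan nan] 
 [[1.1283 0.7948 0.014 ]
 [1.1283 0.7948 0.014 ]
 [1.1283 0.7948 0.014 ]
 [1.1283 0.7948 0.014 ]] [0. 0. 0.]<stdin>:12: RuntimeWarning: Mean of empty slice.
  ret = um.true_divide(
<stdin>:14: RuntimeWarning: Mean of empty slice.
Traceback (most recent call last):
ValueError: max() iterable argument is empty
```

View pics/crop1.png

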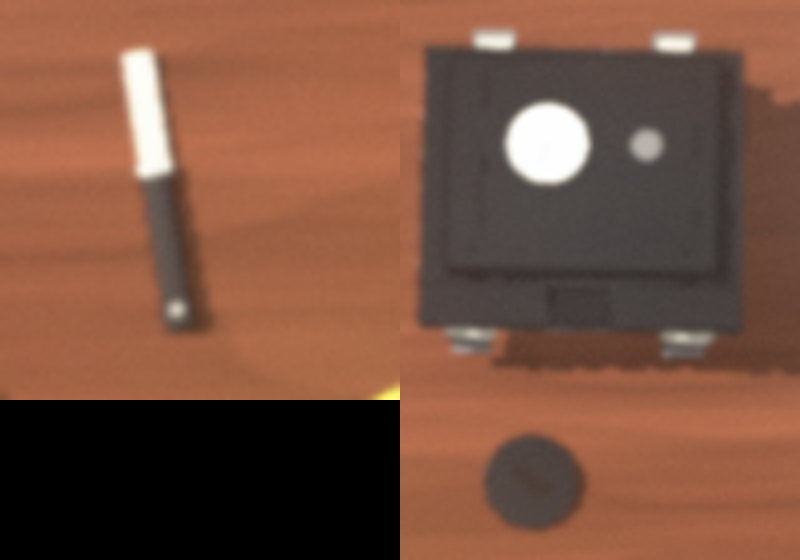

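The left crop confirms a black handle with a steel blade: tip at (152.6,185), butt at (161.6,240.6). The right crop shows the lid front edge running from about (224.5,176.5) to (305.7,178), with the recess mark in its middle at about (265,171). The cap is at (253,215).

Run:
```python
from h import *
C=cam("top"); im=C[0]; h=cv2.cvtColor(im,cv2.COLOR_BGR2HSV)
def mask(m,x0,x1,y0,y1):
    k=np.zeros(m.shape,np.uint8);k[y0:y1,x0:x1]=m[y0:y1,x0:x1];k=k.astype(np.uint8);cs,_=cv2.findContours(k,0,1);return max(cs,key=cv2.contourArea),k
low=h[...,1]<90
c,k=mask((low&(h[...,2]>150)),140,178,180,215); ys,xs=np.nonzero(k); Wb=onplane(np.c_[xs,ys],.008,C)
c,k=mask((low&(h[...,2]<110)),140,178,205,248); ys,xs=np.nonzero(k); Wh=onplane(np.c_[xs,ys],.014,C)
for W in(Wb,Wh):
    m=W.mean(0);u,s,v=np.linalg.svd(W-m);d=v[0]*np.sign(v[0][0]);p=(W-m)@d;q=(W-m)@np.array([-d[1],d[0],0]);print(len(W),m.round(4),"yaw",np.arctan2(d[1],d[0]).round(3),"len",np.ptp(p).round(4),"wid",np.ptp(q).round(4))
d=Wb.mean(0)-Wh.mean(0);print("axis yaw",np.arctan2(d[1],d[0]),np.linalg.norm(d[:2]))
c,k=mask(low&(h[...,2]<110),218,312,95,186)
k=cv2.morphologyEx(k,cv2.MORPH_OPEN,np.ones((7,7)))
c=max(cv2.findContours(k,0,1)[0],key=cv2.contourArea)
# front edge: lowest row per column
cols=np.arange(232,300);b=np.array([[x,np.nonzero(k[:,x])[0].max()+.5] for x in cols if not(228<x<246 or 282<x<302)])
P=onplane(b,.105,C);f=np.polyfit(P[:,1],P[:,0],1);print("front slope",f,"resid",np.std(P[:,0]-np.polyval(f,P[:,1])))
# side edges: in flange rows
for y in range(100,178,8):
    xs=np.nonzero(k[y])[0];print(y,onplane([[xs.min()-.5,y],[xs.max()+.5,y]],.105,C)[:,:2].round(4).ravel())
# cap
c2,_=mask(low&(h[...,2]<110),238,270,200,232);(u,v),r=cv2.minEnclosingCircle(c2);print("cap",onplane([[u,v]],.009,C),r)
```

```text
198 [0.4888 0.3151 0.008 ] yaw 0.147 len 0.0775 wid 0.0235
118 [0.4087 0.3017 0.014 ] yaw 0.141 len 0.0895 wid 0.0156
axis yaw 0.1657723591798084 0.08124981525037993
front slope [0.06155093 0.52804519] resid 0.0008188610182303939Traceback (most recent call last):
  File "<stdin>", line 19, in <module>
    return umr_minimum(a, axis, None, out, keepdims, initial, where)
ValueError: zero-size array to reduction operation minimum which has no identity
```

Run:
```python
from h import *
C=cam("top"); im=C[0]; h=cv2.cvtColor(im,cv2.COLOR_BGR2HSV); low=h[...,1]<90; dark=low&(h[...,2]<110)
def at(px,z): return onplane(px,z,C)[:,:2].round(4).tolist()
L=[];Rr=[]
for y in range(112,172,4):
    xs=np.nonzero(dark[y,215:320])[0]+215
    if len(xs): L.append([xs.min()-.5,y]);Rr.append([xs.max()+.5,y])
for E in(L,Rr):
    P=onplane(E,.105,C);f=np.polyfit(P[:,0],P[:,1],1);print("side",f,np.std(P[:,1]-np.polyval(f,P[:,0])), P[0],P[-1])
print("vertical camera axis / image up dir:",at([[265,180],[265,100]],.105))
print("corners",at([[224.5,176.5],[305.7,178]],.105))
print("recess mark L/R/front", at([[256.7,167.5],[273,168]],.105))
b=[]
for x in range(247,282):
    col=np.nonzero(dark[150:190,x])[0]+150; b.append([x,col.max()])
print(b[::4])
P=onplane([[a,c+.5] for a,c in b],.105,C);print(np.polyfit(P[:,1],P[:,0],1))
k=(dark).astype(np.uint8);k[:200]=0;k[232:]=0;k[:,:238]=0;k[:,270:]=0
ys,xs=np.nonzero(k);print("cap",at([[xs.mean(),ys.mean()]],.009),len(xs))
print("pry pts tip, junction, butt",at([[152.6,185]],.008),at([[155.6,210.3]],.01),at([[161.6,240.6]],.014))
```

```text
side [-0.05922496  0.12691827] 0.0009032891949349652 [0.71904469 0.08445265 0.105     ] [0.55695954 0.09419286 0.105     ]
side [-0.03578834 -0.11561451] 0.000642594823540093 [ 0.71160047 -0.13891658  0.105     ] [ 0.54970579 -0.13497725  0.105     ]
vertical camera axis / image up dir: [[0.5191, -0.0194], [0.7506, -0.0271]]
corners [[0.5327, 0.0948], [0.5212, -0.1343]]
recess mark L/R/front [[0.5555, 0.0029], [0.5526, -0.0432]]
[[247, np.int64(176)], [251, np.int64(176)], [255, np.int64(177)], [259, np.int64(177)], [263, np.int64(177)], [267, np.int64(177)], [271, np.int64(177)], [275, np.int64(177)], [279, np.int64(177)]]
[0.05002956 0.52756508]
cap [[0.4257, 0.0191]] 391
pry pts tip, junction, butt [[0.5263, 0.3187]] [[0.4492, 0.31]] [[0.3581, 0.2921]]
```

arm_command([
  {"jaw": 110,"offset": [0,0,0],"twist": [0,0,-0.119]},
  {"jaw": 110,"offset": [0,0,0],"twist": [0,0,-0.119]},
  {"jaw": 110,"offset": [0,0,0],"twist": [0,0,-0.119]},
  {"jaw": 110,"offset": [0,0,0],"twist": [0,0,-0.118]},
  {"jaw": 110,"offset": [-0.024,-0.0348,0],"twist": [0,0,0]},
  {"jaw": 110,"offset": [-0.024,-0.0348,0],"twist": [0,0,0]},
  {"jaw": 110,"offset": [-0.024,-0.0348,0],"twist": [0,0,0]},
  {"jaw": 110,"offset": [-0.024,-0.0348,0],"twist": [0,0,0]},
  {"jaw": 110,"offset": [-0.024,-0.0348,0],"twist": [0,0,0]},
  {"jaw": 110,"offset": [-0.024,-0.0348,0],"twist": [0,0,0]},
], squeeze=50)

```text
clock: 1.25
ee_pos: [0.3555, 0.3612, 0.214]
tool_rot: [-0.079, 0.997, 0.0, 0.0]
wrist_force: [1.4, 1.0, 0.2]
finger_gap: 0.052
grip_force: 0.0
```

arm_command([
  {"jaw": 110,"offset": [-0.024,-0.0348,0],"twist": [0,0,0]},
  {"jaw": 110,"offset": [-0.024,-0.0348,0],"twist": [0,0,0]},
  {"jaw": 110,"offset": [0,0,0.03],"twist": [0,0,0]},
  {"jaw": 110,"offset": [0,0,0.03],"twist": [0,0,0]},
  {"jaw": 110,"offset": [0,0,0.03],"twist": [0,0,0]},
  {"jaw": 110,"offset": [0,0,0.03],"twist": [0,0,0]},
  {"jaw": 110,"offset": [0,0,0.03],"twist": [0,0,0]},
  {"jaw": 110,"offset": [0,0,0.02],"twist": [0,0,0]},
  {"jaw": 110,"offset": [0,0,0],"twist": [0,0,0]},
  {"jaw": 110,"offset": [0,0,0],"twist": [0,0,0]},
])

```text
clock: 2.25
ee_pos: [0.4131, 0.3015, 0.0442]
tool_rot: [-0.079, 0.997, 0.0, 0.0]
wrist_force: [-0.5, 0.7, -0.5]
finger_gap: 0.052
grip_force: 0.0
```

arm_command([
  {"jaw": 110,"offset": [0,0,0.02],"twist": [0,0,0]},
  {"jaw": 110,"offset": [0,0,0.015],"twist": [0,0,0]},
  {"jaw": 110,"offset": [0,0,0.006],"twist": [0,0,0]},
  {"jaw": 110,"offset": [0,0,0],"twist": [0,0,0]},
  {"jaw": 255,"offset": [0,0,0],"twist": [0,0,0]},
  {"jaw": 255,"offset": [0,0,0],"twist": [0,0,0]},
  {"jaw": 255,"offset": [0,0,0],"twist": [0,0,0]},
  {"jaw": 255,"offset": [0,0,0],"twist": [0,0,0]},
  {"jaw": 255,"offset": [0,0,0],"twist": [0,0,0]},
  {"jaw": 255,"offset": [0,0,0],"twist": [0,0,0]},
])

```text
clock: 3.25
ee_pos: [0.4131, 0.3015, 0.0033]
tool_rot: [-0.078, 0.997, 0.0, 0.0]
wrist_force: [-0.4, 0.1, 2.2]
finger_gap: 0.0173
grip_force: 50.0
```

arm_command([
  {"jaw": 255,"offset": [0,0,-0.03],"twist": [0,0,0]},
  {"jaw": 255,"offset": [0,0,-0.03],"twist": [0,0,0]},
  {"jaw": 255,"offset": [0,0,-0.03],"twist": [0,0,0]},
  {"jaw": 255,"offset": [0,0,-0.005],"twist": [0,0,0.07]},
  {"jaw": 255,"offset": [0,0,0],"twist": [0,0,0.07]},
  {"jaw": 255,"offset": [0,0,0],"twist": [0,0,0.067]},
  {"jaw": 255,"offset": [0.003,-0.03,0],"twist": [0,0,0]},
  {"jaw": 255,"offset": [0.003,-0.03,0],"twist": [0,0,0]},
  {"jaw": 255,"offset": [0.003,-0.03,0],"twist": [0,0,0]},
  {"jaw": 255,"offset": [0.003,-0.03,0],"twist": [0,0,0]},
])

```text
clock: 4.25
ee_pos: [0.3943, 0.1809, 0.0977]
tool_rot: [0.025, 1.0, -0.0, -0.0]
wrist_force: [0.3, 0.1, -0.4]
finger_gap: 0.0176
grip_force: 50.0
```

arm_command([
  {"jaw": 255,"offset": [0.003,-0.03,0],"twist": [0,0,0]},
  {"jaw": 255,"offset": [0.003,-0.03,0],"twist": [0,0,0]},
  {"jaw": 255,"offset": [0.003,-0.03,0],"twist": [0,0,0]},
  {"jaw": 255,"offset": [0.003,-0.03,0],"twist": [0,0,0]},
  {"jaw": 255,"offset": [0,-0.03,0],"twist": [0,0,0]},
  {"jaw": 255,"offset": [0,-0.03,0],"twist": [0,0,0]},
  {"jaw": 255,"offset": [0,-0.015,0],"twist": [0,0,0]},
  {"jaw": 255,"offset": [0,0,0],"twist": [0,0,0]},
  {"jaw": 255,"offset": [0,0,0],"twist": [0,0,0]},
  {"jaw": 255,"offset": [0,0,0],"twist": [0,0,0]},
])

```text
clock: 5.25
ee_pos: [0.3732, -0.0115, 0.0979]
tool_rot: [0.025, 1.0, 0.0, -0.0]
wrist_force: [0.1, 0.7, -0.3]
finger_gap: 0.0179
grip_force: 50.0
```

```bash
cat > look.py <<'E'
from h import *
import sys
n=sys.argv[1]
C=cam("top"); cv2.imwrite(f"pics/{n}.png",cv2.resize(C[0][140:260,205:325],None,fx=5,fy=5,interpolation=cv2.INTER_CUBIC))
s=robot.sense(); M=R.from_quat(s["tool_rot"]).as_matrix(); print(s["clock"],s["ee_pos"].round(4),s["wrist_force"].round(2),s["ft_torque"].round(3),s["finger_gap"].round(4),s["grip_force"],"\n",M.round(4))
tip=s["ee_pos"]-M[:,0]*.115-M[:,2]*(.0037)
print("nominal tip",tip.round(4),"px full",proj(tip,C).round(1),"crop",((proj(tip,C)-[205,140])*5+2).round(0))
E
python3 look.py l1
```

```text
Traceback (most recent call last):
  File "look.py", line 5, in <module>
    s=robot.sense(); M=R.from_quat(s["tool_rot"]).as_matrix(); print(s["clock"],s["ee_pos"].round(4),s["wrist_force"].round(2),s["ft_torque"].round(3),s["finger_gap"].round(4),s["grip_force"],"\n",M.round(4))
                                                                                                                                                       ^^^^^^^^^^^^^^^^^^^^^
AttributeError: 'float' object has no attribute 'round'
```

View pics/l1.png

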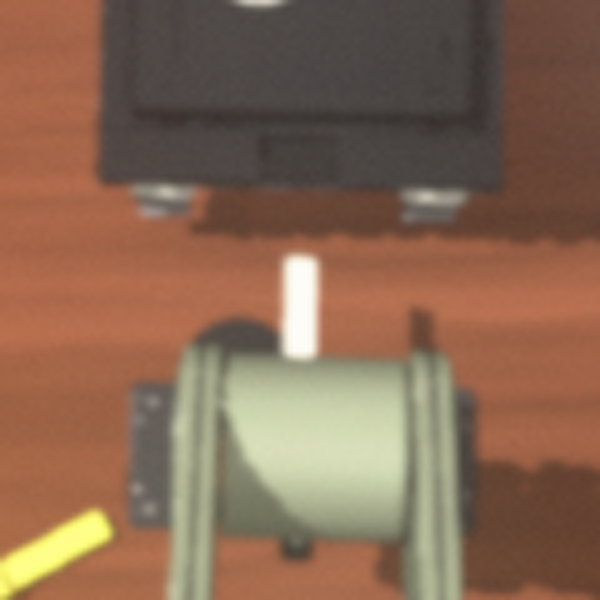

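The blade tip is at crop (301,256) and points squarely at the recess mark (262–337, centre 299). The lid front edge is at row 187. Next I check the tip height with both views.

```bash
sed -i 's/s\["grip_force"\]/s["grip_force"]/; s/s\["finger_gap"\].round(4)/s["finger_gap"]/' look.py
cat > tri.py <<'E'
from h import *
s=robot.sense(); M=R.from_quat(s["tool_rot"]).as_matrix(); tip=s["ee_pos"]-M[:,0]*.115-M[:,2]*.0037
print(s["clock"],s["ee_pos"].round(4),"nominal tip",tip.round(4))
Cs={n:cam(n) for n in("top","scene")}; ob={}
for n,C in Cs.items():
    h=cv2.cvtColor(C[0],cv2.COLOR_BGR2HSV); q=proj([tip,tip+M[:,0]*.045],C); c=q.mean(0)
    m=((h[...,1]<70)&(h[...,2]>140)).astype(np.uint8); k=np.zeros_like(m); cv2.line(k,*[tuple(int(round(v)) for v in p) for p in q],1,17); m&=k
    nl,l,st,ce=cv2.connectedComponentsWithStats(m); i=1+np.argmin([np.linalg.norm(e-c) for e in ce[1:]]) 
    ys,xs=np.nonzero(l==i); P=np.c_[xs,ys].astype(float); d=(q[0]-q[1])/np.linalg.norm(q[0]-q[1]); a=(P-c)@d; e=a.max()
    t=P[a>e-2].mean(0)+d*.5; ob[n]=t; print(n,"pred tip",q[0].round(1),"seen",t.round(1),st[i],"pred back",q[1].round(1))
A=[]
for n,C in Cs.items():
    Pm=C[1]@np.c_[C[2],C[3]]; A.append(Pm)
X=cv2.triangulatePoints(A[0],A[1],ob["top"].reshape(2,1),ob["scene"].reshape(2,1)).ravel(); print("tri tip",(X[:3]/X[3]).round(4))
cv2.imwrite("pics/sc.png",cv2.resize(Cs["scene"][0][150:250,200:300],None,fx=6,fy=6,interpolation=cv2.INTER_CUBIC))
E
python3 tri.py
```

```text
5.3 [ 0.3732 -0.0114  0.0979] nominal tip [ 0.4881 -0.017   0.1015]
top pred tip [264.5 191.1] seen [265.2 191.3] [257 191  14  26 193] pred back [264.2 207. ]
scene pred tip [237.9 186.7] seen [238.3 186.2] [232 171   9  17  73] pred back [235.1 178. ]
tri tip [ 0.4876 -0.0173  0.1038]
```

View pics/sc.png

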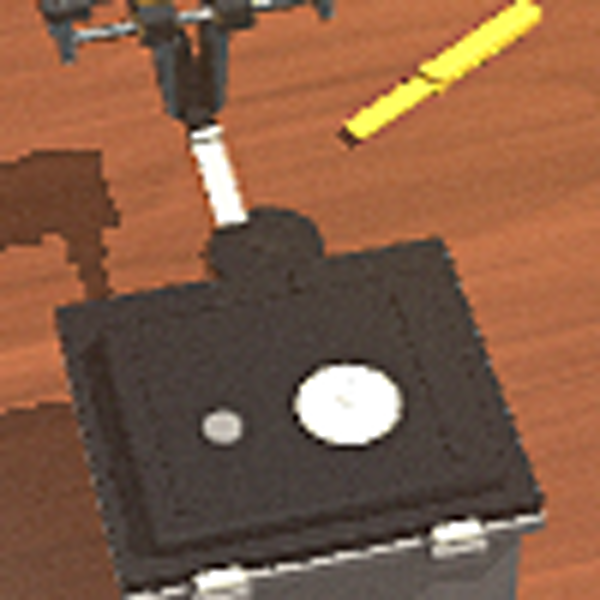

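The tip in the scene crop is at (230,222), and the two views agree with the nominal tip to about 2 mm. I lower the tip to mid-slot and approach the mouth.

arm_command([
  {"jaw": 255,"offset": [0,0,0.004],"twist": [0,0,0]},
  {"jaw": 255,"offset": [0,0,0.004],"twist": [0,0,0]},
  {"jaw": 255,"offset": [-0.006,0,0],"twist": [0,0,0]},
  {"jaw": 255,"offset": [-0.008,0,0],"twist": [0,0,0]},
  {"jaw": 255,"offset": [-0.008,0,0],"twist": [0,0,0]},
  {"jaw": 255,"offset": [-0.008,0,0],"twist": [0,0,0]},
  {"jaw": 255,"offset": [-0.006,0,0],"twist": [0,0,0]},
  {"jaw": 255,"offset": [0,0,0],"twist": [0,0,0]},
  {"jaw": 255,"offset": [0,0,0],"twist": [0,0,0]},
  {"jaw": 255,"offset": [0,0,0],"twist": [0,0,0]},
])

```text
clock: 6.4
ee_pos: [0.4087, -0.0139, 0.0898]
tool_rot: [0.025, 1.0, 0.0, -0.0]
wrist_force: [0.3, -0.0, -1.4]
finger_gap: 0.0177
grip_force: 50.0
```

arm_command([
  {"jaw": 255,"offset": [-0.004,0,0],"twist": [0,0,0]},
  {"jaw": 255,"offset": [-0.003,0,0],"twist": [0,0,0]},
  {"jaw": 255,"offset": [-0.003,0,0],"twist": [0,0,0]},
  {"jaw": 255,"offset": [-0.002,0,0],"twist": [0,0,0]},
  {"jaw": 255,"offset": [0,0,0],"twist": [0,0,0]},
  {"jaw": 255,"offset": [0,0,0],"twist": [0,0,0]},
  {"jaw": 255,"offset": [0,0,0],"twist": [0,0,0]},
  {"jaw": 255,"offset": [0,0,0],"twist": [0,0,0]},
  {"jaw": 255,"offset": [0,0,0],"twist": [0,0,0]},
  {"jaw": 255,"offset": [0,0,0],"twist": [0,0,0]},
])

```text
clock: 7.4
ee_pos: [0.4211, -0.0145, 0.0899]
tool_rot: [0.025, 1.0, 0.0, 0.0]
wrist_force: [0.4, -0.0, -0.6]
finger_gap: 0.0174
grip_force: 50.0
```

arm_command([
  {"jaw": 255,"offset": [-0.003,0,0.0005],"twist": [0,0,0]},
  {"jaw": 255,"offset": [-0.003,0,0.0005],"twist": [0,0,0]},
  {"jaw": 255,"offset": [-0.002,0,0],"twist": [0,0,0]},
  {"jaw": 255,"offset": [0,0,0],"twist": [0,0,0]},
  {"jaw": 255,"offset": [0,0,0],"twist": [0,0,0]},
  {"jaw": 255,"offset": [0,0,0],"twist": [0,0,0]},
  {"jaw": 255,"offset": [0,0,0],"twist": [0,0,0]},
  {"jaw": 255,"offset": [0,0,0],"twist": [0,0,0]},
  {"jaw": 255,"offset": [0,0,0],"twist": [0,0,0]},
  {"jaw": 255,"offset": [0,0,0],"twist": [0,0,0]},
])

```text
clock: 8.4
ee_pos: [0.4292, -0.0149, 0.0889]
tool_rot: [0.025, 1.0, 0.0, 0.0]
wrist_force: [0.5, -0.2, 0.2]
finger_gap: 0.0177
grip_force: 50.0
```

```bash
python3 look.py l2
```

```text
8.45 [ 0.4292 -0.0149  0.089 ] [-0.02  0.44 -0.86] [ 0.01   0.025 -0.019] 0.01736024605412969 49.99980032444 
 [[-9.988e-01  4.980e-02  1.000e-04]
 [ 4.980e-02  9.988e-01  1.000e-04]
 [-0.000e+00  1.000e-04 -1.000e+00]]
nominal tip [ 0.544  -0.0206  0.0927] px full [[265.  171.9]] crop [[302. 161.]]
```

View pics/l2.png

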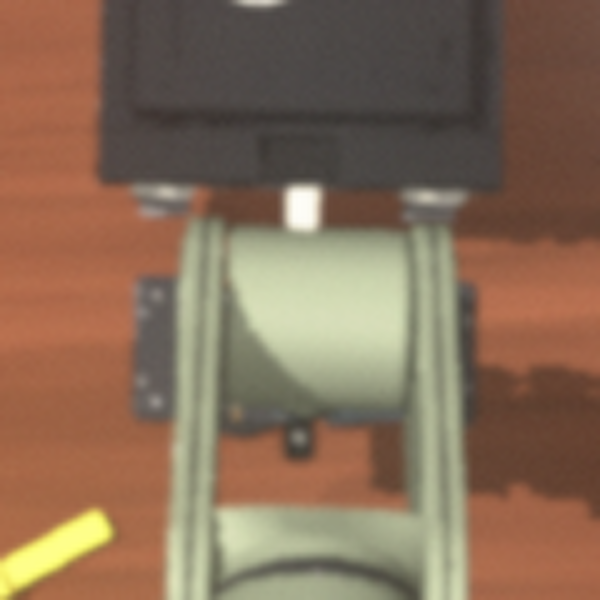

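The blade disappears under the lid edge at (302,186), inside the recess mark's width, and there is no contact force. I go deeper slowly.

arm_command([
  {"jaw": 255,"offset": [-0.002,0,0],"twist": [0,0,0]},
  {"jaw": 255,"offset": [-0.002,0,0.0005],"twist": [0,0,0]},
  {"jaw": 255,"offset": [-0.001,0,0],"twist": [0,0,0]},
  {"jaw": 255,"offset": [0,0,0],"twist": [0,0,0]},
  {"jaw": 255,"offset": [0,0,0],"twist": [0,0,0]},
  {"jaw": 255,"offset": [0,0,0],"twist": [0,0,0]},
  {"jaw": 255,"offset": [0,0,0],"twist": [0,0,0]},
  {"jaw": 255,"offset": [0,0,0],"twist": [0,0,0]},
  {"jaw": 255,"offset": [0,0,0],"twist": [0,0,0]},
  {"jaw": 255,"offset": [0,0,0],"twist": [0,0,0]},
])

```text
clock: 9.45
ee_pos: [0.4342, -0.0151, 0.0884]
tool_rot: [0.025, 1.0, 0.0, 0.0]
wrist_force: [-0.0, 0.8, -0.3]
finger_gap: 0.0175
grip_force: 50.0
```

arm_command([
  {"jaw": 255,"offset": [-0.002,0,0],"twist": [0,0,0]},
  {"jaw": 255,"offset": [-0.001,0,0],"twist": [0,0,0]},
  {"jaw": 255,"offset": [0,0,0],"twist": [0,0,0]},
  {"jaw": 255,"offset": [0,0,0],"twist": [0,0,0]},
  {"jaw": 255,"offset": [0,0,0],"twist": [0,0,0]},
  {"jaw": 255,"offset": [0,0,0],"twist": [0,0,0]},
  {"jaw": 255,"offset": [0,0,0],"twist": [0,0,0]},
  {"jaw": 255,"offset": [0,0,0],"twist": [0,0,0]},
  {"jaw": 255,"offset": [0,0,0],"twist": [0,0,0]},
  {"jaw": 255,"offset": [0,0,0],"twist": [0,0,0]},
])

```text
clock: 10.45
ee_pos: [0.4372, -0.0153, 0.0884]
tool_rot: [0.025, 1.0, 0.0, 0.0]
wrist_force: [-0.3, 0.4, -0.7]
finger_gap: 0.0174
grip_force: 50.0
```

```bash
cat > lid.py <<'E'
from h import *
import sys,os
s=robot.sense(); print(s["clock"],s["ee_pos"].round(4),s["wrist_force"].round(2),s["ft_torque"].round(3),s["grip_force"])
C=cam("scene"); im=np.mean([C[0].astype(float).mean(2)]+[cam("scene")[0].astype(float).mean(2) for _ in range(2)],0)
if not os.path.exists("ref.npy"): np.save("ref.npy",im)
ref=np.load("ref.npy")
yaw=-.05; F=np.array([.5285,-.020,.105]); ex=np.array([np.cos(yaw),np.sin(yaw),0]); ey=np.array([-np.sin(yaw),np.cos(yaw),0]); H=F+.203*ex+[0,0,-.011]
def lidpt(y,a):  # front top edge
    x,z=-.203,.011; return H+ey*y+ex*(x*np.cos(a)+z*np.sin(a))+np.array([0,0,-x*np.sin(a)+z*np.cos(a)])
D=[]
for y in np.r_[np.arange(-.105,-.05,.004),np.arange(.07,.106,.004)]:
    p0=proj(lidpt(y,0),C)[0]; p1=proj(lidpt(y,.04),C)[0]; g=(p1[1]-p0[1])-(p1[0]-p0[0])*(-0.185)
    x=int(round(p0[0])); r=np.arange(int(p0[1])-8,int(p0[1])+7)
    def cr(I):
        v=I[r,x-1:x+2].mean(1); th=70 if v.max()>85 else (v.max()+v.min())/2
        i=np.nonzero((v[:-1]>th)&(v[1:]<=th))[0]
        return r[i[-1]]+(v[i[-1]]-th)/(v[i[-1]]-v[i[-1]+1]) if len(i) else np.nan
    a,b=cr(ref),cr(im); D.append((y,p0[1],a,b,(b-a)/g*.04))
D=np.array(D)
if len(sys.argv)>1: print(D.round(3))
for n,m in(("right",D[:,0]<0),("left",D[:,0]>0)): print(n,"lid angle est",np.nanmedian(D[m,4]).round(4),"n",np.isfinite(D[m,4]).sum(),"spread",np.nanstd(D[m,4]).round(4))
E
python3 lid.py v
```

```text
10.45 [ 0.4372 -0.0153  0.0884] [-0.32  0.43 -0.68] [0.051 0.047 0.008] 49.99983608722687
[[-1.05000e-01  1.99692e+02  2.03569e+02  2.03569e+02 -0.00000e+00]
 [-1.01000e-01  1.99481e+02  1.99314e+02  1.99314e+02 -0.00000e+00]
 [-9.70000e-02  1.99270e+02  1.99365e+02  1.99365e+02 -0.00000e+00]
 [-9.30000e-02  1.99059e+02  2.00132e+02  2.00132e+02 -0.00000e+00]
 [-8.90000e-02  1.98849e+02  1.99260e+02  1.99260e+02 -0.00000e+00]
 [-8.50000e-02  1.98639e+02  1.98396e+02  1.98396e+02 -0.00000e+00]
 [-8.10000e-02  1.98429e+02  1.98413e+02  1.98413e+02 -0.00000e+00]
 [-7.70000e-02  1.98219e+02  1.98696e+02  1.98696e+02 -0.00000e+00]
 [-7.30000e-02  1.98009e+02  1.98939e+02  1.98939e+02 -0.00000e+00]
 [-6.90000e-02  1.97799e+02  1.98205e+02  1.98205e+02 -0.00000e+00]
 [-6.50000e-02  1.97590e+02  1.97281e+02  1.97281e+02 -0.00000e+00]
 [-6.10000e-02  1.97380e+02  1.97699e+02  1.97699e+02 -0.00000e+00]
 [-5.70000e-02  1.97171e+02  1.97890e+02  1.97890e+02 -0.00000e+00]
 [-5.30000e-02  1.96962e+02  1.97969e+02  1.97969e+02 -0.00000e+00]
 [ 7.00000e-02  1.90613e+02  1.91796e+02  1.91796e+02 -0.00000e+00]
 [ 7.40000e-02  1.90409e+02  1.91726e+02  1.91726e+02 -0.00000e+00]
 [ 7.80000e-02  1.90205e+02  1.91689e+02  1.91689e+02 -0.00000e+00]
 [ 8.20000e-02  1.90001e+02  1.91631e+02  1.91631e+02 -0.00000e+00]
 [ 8.60000e-02  1.89797e+02  1.91297e+02  1.91297e+02 -0.00000e+00]
 [ 9.00000e-02  1.89594e+02  1.90899e+02  1.90899e+02 -0.00000e+00]
 [ 9.40000e-02  1.89391e+02  1.90786e+02  1.90786e+02 -0.00000e+00]
 [ 9.80000e-02  1.89188e+02  1.90718e+02  1.90718e+02 -0.00000e+00]
 [ 1.02000e-01  1.88985e+02  1.89968e+02  1.89968e+02 -0.00000e+00]]
right lid angle est 0.0 n 14 spread 0.0
left lid angle est 0.0 n 9 spread 0.0
```

arm_command([
  {"jaw": 255,"offset": [0,0,0.0018],"twist": [0,-0.02,0]},
  {"jaw": 255,"offset": [0,0,0.0018],"twist": [0,-0.02,0]},
  {"jaw": 255,"offset": [0,0,0.0018],"twist": [0,-0.02,0]},
  {"jaw": 255,"offset": [0,0,0.0018],"twist": [0,-0.02,0]},
  {"jaw": 255,"offset": [0,0,0.0018],"twist": [0,-0.02,0]},
  {"jaw": 255,"offset": [0,0,0],"twist": [0,0,0]},
  {"jaw": 255,"offset": [0,0,0],"twist": [0,0,0]},
  {"jaw": 255,"offset": [0,0,0],"twist": [0,0,0]},
  {"jaw": 255,"offset": [0,0,0],"twist": [0,0,0]},
  {"jaw": 255,"offset": [0,0,0],"twist": [0,0,0]},
])

```text
clock: 11.6
ee_pos: [0.4372, -0.0152, 0.0792]
tool_rot: [0.025, 0.998, -0.001, 0.049]
wrist_force: [-0.6, 0.5, -1.8]
finger_gap: 0.0175
grip_force: 50.0
```

```bash
python3 lid.py
```

```text
11.6 [ 0.4372 -0.0152  0.0792] [-0.59  0.49 -1.83] [ 0.034  0.478 -0.04 ] 49.99933183193207
right lid angle est -0.0 n 14 spread 0.0311
left lid angle est -0.0005 n 9 spread 0.0018
```

arm_command([
  {"jaw": 255,"offset": [0,0,0.0022],"twist": [0,-0.02,0]},
  {"jaw": 255,"offset": [0,0,0.0022],"twist": [0,-0.02,0]},
  {"jaw": 255,"offset": [0,0,0.0022],"twist": [0,-0.02,0]},
  {"jaw": 255,"offset": [0,0,0.0022],"twist": [0,-0.02,0]},
  {"jaw": 255,"offset": [0,0,0],"twist": [0,0,0]},
  {"jaw": 255,"offset": [0,0,0],"twist": [0,0,0]},
  {"jaw": 255,"offset": [0,0,0],"twist": [0,0,0]},
  {"jaw": 255,"offset": [0,0,0],"twist": [0,0,0]},
  {"jaw": 255,"offset": [0,0,0],"twist": [0,0,0]},
  {"jaw": 255,"offset": [0,0,0],"twist": [0,0,0]},
])

```text
clock: 12.75
ee_pos: [0.4387, -0.0154, 0.0708]
tool_rot: [0.025, 0.996, -0.002, 0.09]
wrist_force: [-1.3, -0.5, -1.7]
finger_gap: 0.0178
grip_force: 50.0
```

```bash
python3 lid.py
```

```text
12.75 [ 0.4387 -0.0154  0.0708] [-1.3  -0.53 -1.66] [-0.008  0.409  0.04 ] 49.999544620513916
right lid angle est -0.0049 n 14 spread 0.0495
left lid angle est -0.0924 n 9 spread 0.0134
```

```bash
cat > comp.py <<'E'
from h import *
import sys
S=cam("scene");T=cam("top")
a=cv2.resize(S[0][150:250,195:295],None,fx=4,fy=4,interpolation=cv2.INTER_CUBIC);b=cv2.resize(T[0][150:250,215:315],None,fx=4,fy=4,interpolation=cv2.INTER_CUBIC)
r=cv2.resize(np.repeat(np.load("ref.npy")[150:200,195:295,None],3,2).astype(np.uint8),None,fx=4,fy=4,interpolation=cv2.INTER_CUBIC)
o=np.zeros((600,800,3),np.uint8);o[:400,:400]=a;o[:400,400:]=b;o[400:,:400]=r;cv2.imwrite(f"pics/{sys.argv[1]}.png",o)
E
python3 comp.py c1
```

```text
(no output)
```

View pics/c1.png

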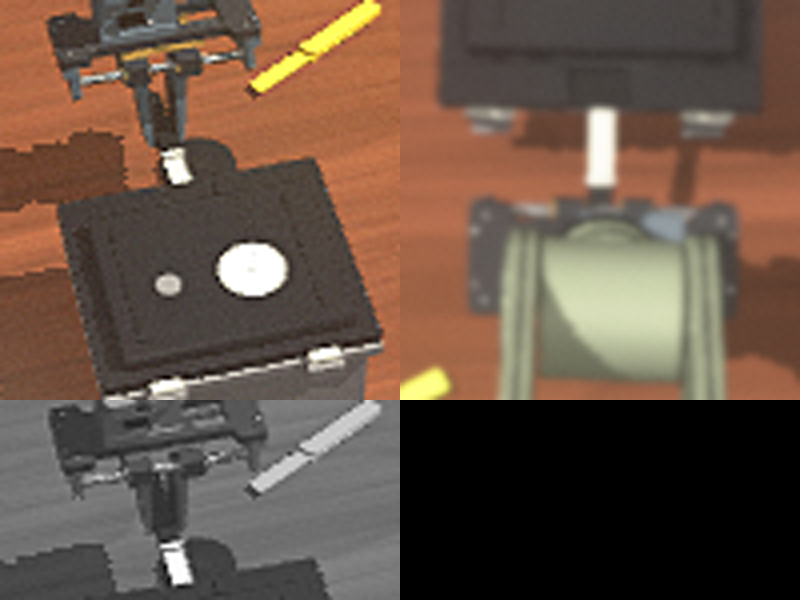

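The scene view shows the blade still in the recess at (176,168), and the lid looks almost unmoved. The left edge reading needs a look, because the shadow or cap may be disturbing it.

```bash
cat > lk.py <<'E'
from h import *
s=robot.sense(); print(s["clock"],s["ee_pos"].round(4),s["wrist_force"].round(2),s["ft_torque"].round(3),s["grip_force"])
yaw=-.05; F=np.array([.5285,-.020,.105]); ex=np.array([np.cos(yaw),np.sin(yaw),0]); ey=np.array([-np.sin(yaw),np.cos(yaw),0]); H=F+.203*ex+[0,0,-.011]
def lp(x,y,z,a): return H+ey*y+ex*(x*np.cos(a)+z*np.sin(a))+np.array([0,0,-x*np.sin(a)+z*np.cos(a)])
C=cam("scene"); im=C[0].mean(2)+0; im=np.mean([im]+[cam("scene")[0].mean(2) for _ in range(2)],0); ref=np.load("ref.npy")
def pad(I): return cv2.GaussianBlur(I,(0,0),.7).clip(0,255).astype(np.uint8)
A,B=pad(ref),pad(im)
# local points of the lid: front corners, dial (from pixels on crown z=.031), hinge-side clip ref
pts={"cornR":lp(-.203,-.115,.011,0),"cornL":lp(-.203,.115,.011,0)}
px={k:proj(v,C)[0] for k,v in pts.items()}
px["dial"]=np.array([195+252/4,150+270/4]);px["dot"]=np.array([195+168/4,150+285/4]);px["clip(fixed)"]=np.array([195+326/4,150+357/4])
for k,p in px.items():
    q,st,e=cv2.calcOpticalFlowPyrLK(A,B,p.astype(np.float32).reshape(1,1,2),None,winSize=(11,11),maxLevel=1)
    o=onplane(p,.125 if k[0]=="d" else .105,C)[0]-H; x,y,z=o@ex,o@ey,o[2]
    g=(proj(lp(x,y,z,.04),C)-proj(lp(x,y,z,0),C))[0]; d=q.ravel()-p
    print(k,p.round(1),"local",np.round([x,y,z],3),"flow",d.round(2),"px per .04",g.round(2),"angle",(d@g/(g@g)*.04).round(4))
E
python3 lk.py
```

```text
13.0 [ 0.4388 -0.0154  0.0708] [-1.09  0.05 -1.26] [0.039 0.398 0.034] 49.99965190887451
cornR [207.5 200.2] local [-0.203 -0.115  0.011] flow [-0.39 -3.03] px per .04 [-0.14 -1.48] angle 0.0822
cornL [272.2 188.3] local [-0.203  0.115  0.011] flow [-0.01 -0.06] px per .04 [ 0.1  -1.49] angle 0.0017
dial [258.  217.5] local [-0.069  0.029  0.031] flow [ 0.04 -0.02] px per .04 [ 0.1  -0.25] angle 0.0046
dot [237.  221.2] local [-0.07  -0.041  0.031] flow [ 0.01 -0.02] px per .04 [ 0.06 -0.25] angle 0.0037
clip(fixed) [276.5 239.2] local [0.017 0.068 0.011] flow [ 0. -0.] px per .04 [0.03 0.24] angle -0.0003
```

Only the left corner and the dial give clean readings: the lid is essentially shut at about 0.002–0.004 rad. I lever further.

arm_command([
  {"jaw": 255,"offset": [0,0,0.0022],"twist": [0,-0.02,0]},
  {"jaw": 255,"offset": [0,0,0.0022],"twist": [0,-0.02,0]},
  {"jaw": 255,"offset": [0,0,0.0022],"twist": [0,-0.02,0]},
  {"jaw": 255,"offset": [0,0,0.0022],"twist": [0,-0.02,0]},
  {"jaw": 255,"offset": [0,0,0],"twist": [0,0,0]},
  {"jaw": 255,"offset": [0,0,0],"twist": [0,0,0]},
  {"jaw": 255,"offset": [0,0,0],"twist": [0,0,0]},
  {"jaw": 255,"offset": [0,0,0],"twist": [0,0,0]},
  {"jaw": 255,"offset": [0,0,0],"twist": [0,0,0]},
  {"jaw": 255,"offset": [0,0,0],"twist": [0,0,0]},
], squeeze=60)

```text
clock: 14.15
ee_pos: [0.4409, -0.0155, 0.0624]
tool_rot: [0.025, 0.991, -0.003, 0.13]
wrist_force: [-2.5, 0.8, 4.6]
finger_gap: 0.0175
grip_force: 60.0
```

```bash
python3 lk.py
```

```text
14.15 [ 0.4409 -0.0155  0.0624] [-2.52  0.75  4.63] [-0.032 -0.003  0.002] 60.00185966491699
cornR [207.5 200.2] local [-0.203 -0.115  0.011] flow [-0.31 -4.25] px per .04 [-0.14 -1.48] angle 0.1148
cornL [272.2 188.3] local [-0.203  0.115  0.011] flow [ 0.02 -0.44] px per .04 [ 0.1  -1.49] angle 0.0118
dial [258.  217.5] local [-0.069  0.029  0.031] flow [ 0.01 -0.02] px per .04 [ 0.1  -0.25] angle 0.0036
dot [237.  221.2] local [-0.07  -0.041  0.031] flow [ 0.07 -0.06] px per .04 [ 0.06 -0.25] angle 0.0116
clip(fixed) [276.5 239.2] local [0.017 0.068 0.011] flow [-0.01  0.01] px per .04 [0.03 0.24] angle 0.0016
```

arm_command([
  {"jaw": 255,"offset": [0,0,0.0018],"twist": [0,-0.02,0]},
  {"jaw": 255,"offset": [0,0,0.0018],"twist": [0,-0.02,0]},
  {"jaw": 255,"offset": [0,0,0.0018],"twist": [0,-0.02,0]},
  {"jaw": 255,"offset": [0,0,0.0018],"twist": [0,-0.02,0]},
  {"jaw": 255,"offset": [0,0,0],"twist": [0,0,0]},
  {"jaw": 255,"offset": [0,0,0],"twist": [0,0,0]},
  {"jaw": 255,"offset": [0,0,0],"twist": [0,0,0]},
  {"jaw": 255,"offset": [0,0,0],"twist": [0,0,0]},
  {"jaw": 255,"offset": [0,0,0],"twist": [0,0,0]},
  {"jaw": 255,"offset": [0,0,0],"twist": [0,0,0]},
])

```text
clock: 15.3
ee_pos: [0.4425, -0.0156, 0.0552]
tool_rot: [0.025, 0.985, -0.004, 0.169]
wrist_force: [-1.8, 1.1, 4.2]
finger_gap: 0.0173
grip_force: 60.0
```

```bash
python3 lk.py
```

```text
15.3 [ 0.4425 -0.0156  0.0552] [-1.8   1.07  4.17] [0.005 0.052 0.045] 60.00166654586792
cornR [207.5 200.2] local [-0.203 -0.115  0.011] flow [ 1.51 -5.28] px per .04 [-0.14 -1.48] angle 0.1376
cornL [272.2 188.3] local [-0.203  0.115  0.011] flow [-0.01 -0.6 ] px per .04 [ 0.1  -1.49] angle 0.0161
dial [258.  217.5] local [-0.069  0.029  0.031] flow [ 0.02 -0.04] px per .04 [ 0.1  -0.25] angle 0.0062
dot [237.  221.2] local [-0.07  -0.041  0.031] flow [ 0.07 -0.09] px per .04 [ 0.06 -0.25] angle 0.0154
clip(fixed) [276.5 239.2] local [0.017 0.068 0.011] flow [-0.02  0.01] px per .04 [0.03 0.24] angle 0.0018
```

arm_command([
  {"jaw": 255,"offset": [-0.0005,0,0.0018],"twist": [0,-0.02,0]},
  {"jaw": 255,"offset": [-0.0005,0,0.0018],"twist": [0,-0.02,0]},
  {"jaw": 255,"offset": [-0.0005,0,0.0018],"twist": [0,-0.02,0]},
  {"jaw": 255,"offset": [-0.0005,0,0.0018],"twist": [0,-0.02,0]},
  {"jaw": 255,"offset": [0,0,0],"twist": [0,0,0]},
  {"jaw": 255,"offset": [0,0,0],"twist": [0,0,0]},
  {"jaw": 255,"offset": [0,0,0],"twist": [0,0,0]},
  {"jaw": 255,"offset": [0,0,0],"twist": [0,0,0]},
  {"jaw": 255,"offset": [0,0,0],"twist": [0,0,0]},
  {"jaw": 255,"offset": [0,0,0],"twist": [0,0,0]},
])

```text
clock: 16.45
ee_pos: [0.4453, -0.0156, 0.0484]
tool_rot: [0.024, 0.978, -0.005, 0.206]
wrist_force: [-5.9, 0.1, 3.1]
finger_gap: 0.0172
grip_force: 60.0
```

```bash
python3 lk.py
```

```text
16.45 [ 0.4453 -0.0156  0.0484] [-5.91  0.05  3.09] [ 0.033  0.583 -0.021] 60.00216722488403
cornR [207.5 200.2] local [-0.203 -0.115  0.011] flow [ 0.9  -5.63] px per .04 [-0.14 -1.48] angle 0.1487
cornL [272.2 188.3] local [-0.203  0.115  0.011] flow [-0.05 -0.8 ] px per .04 [ 0.1  -1.49] angle 0.0212
dial [258.  217.5] local [-0.069  0.029  0.031] flow [ 0.04 -0.07] px per .04 [ 0.1  -0.25] angle 0.0123
dot [237.  221.2] local [-0.07  -0.041  0.031] flow [-0.03 -0.24] px per .04 [ 0.06 -0.25] angle 0.0344
clip(fixed) [276.5 239.2] local [0.017 0.068 0.011] flow [0.01 0.02] px per .04 [0.03 0.24] angle 0.0032
```

arm_command([
  {"jaw": 255,"offset": [0.0003,0,0.0017],"twist": [0,-0.02,0]},
  {"jaw": 255,"offset": [0.0003,0,0.0017],"twist": [0,-0.02,0]},
  {"jaw": 255,"offset": [0.0003,0,0.0017],"twist": [0,-0.02,0]},
  {"jaw": 255,"offset": [0.0003,0,0.0017],"twist": [0,-0.02,0]},
  {"jaw": 255,"offset": [0,0,0],"twist": [0,0,0]},
  {"jaw": 255,"offset": [0,0,0],"twist": [0,0,0]},
  {"jaw": 255,"offset": [0,0,0],"twist": [0,0,0]},
  {"jaw": 255,"offset": [0,0,0],"twist": [0,0,0]},
  {"jaw": 255,"offset": [0,0,0],"twist": [0,0,0]},
  {"jaw": 255,"offset": [0,0,0],"twist": [0,0,0]},
])

```text
clock: 17.6
ee_pos: [0.4506, -0.017, 0.054]
tool_rot: [0.024, 0.97, -0.004, 0.24]
wrist_force: [-2.5, 1.2, -2.7]
finger_gap: 0.0174
grip_force: 60.0
```

```bash
python3 lk.py
```

```text
17.6 [ 0.4506 -0.017   0.054 ] [-2.52  1.17 -2.68] [0.117 1.043 0.076] 59.99959588050842
cornR [207.5 200.2] local [-0.203 -0.115  0.011] flow [-0.99 -5.21] px per .04 [-0.14 -1.48] angle 0.1422
cornL [272.2 188.3] local [-0.203  0.115  0.011] flow [ 0.29 -3.2 ] px per .04 [ 0.1  -1.49] angle 0.086
dial [258.  217.5] local [-0.069  0.029  0.031] flow [ 0.42 -0.3 ] px per .04 [ 0.1  -0.25] angle 0.0642
dot [237.  221.2] local [-0.07  -0.041  0.031] flow [ 0.02 -0.68] px per .04 [ 0.06 -0.25] angle 0.1014
clip(fixed) [276.5 239.2] local [0.017 0.068 0.011] flow [-0.01  0.05] px per .04 [0.03 0.24] angle 0.0072
```

```bash
python3 -c "
from h import *
s=robot.sense();print(s['qpos'].round(3),s['dq'].round(3),s['ee_pos'],s['clock'],s['wrist_force'].round(2))
M=R.from_quat(s['tool_rot']).as_matrix();print(M.round(3));print('tip',s['ee_pos']-M[:,0]*.115-M[:,2]*.0037)"
```

```text
[-0.074  0.177  2.432  0.288  0.05  -1.88 ] [-0.     0.001  0.    -0.001 -0.002 -0.001] [ 0.45067307 -0.01697217  0.05407588] 17.75 [-3.24  0.16 -2.56]
[[-0.883  0.048  0.466]
 [ 0.044  0.999 -0.02 ]
 [-0.466  0.003 -0.885]]
tip [ 0.55054356 -0.02196549  0.11099374]
```

arm_command([
  {"jaw": 255,"offset": [0.001,0,0],"twist": [0,0.015,0]},
  {"jaw": 255,"offset": [0.001,0,0],"twist": [0,0.015,0]},
  {"jaw": 255,"offset": [0.0005,0,0],"twist": [0,0.01,0]},
  {"jaw": 255,"offset": [0,0,0],"twist": [0,0,0]},
  {"jaw": 255,"offset": [0,0,0],"twist": [0,0,0]},
  {"jaw": 255,"offset": [0,0,0],"twist": [0,0,0]},
  {"jaw": 255,"offset": [0,0,0],"twist": [0,0,0]},
  {"jaw": 255,"offset": [0,0,0],"twist": [0,0,0]},
  {"jaw": 255,"offset": [0,0,0],"twist": [0,0,0]},
  {"jaw": 255,"offset": [0,0,0],"twist": [0,0,0]},
])

```text
clock: 18.75
ee_pos: [0.4485, -0.0169, 0.0529]
tool_rot: [0.024, 0.975, -0.004, 0.221]
wrist_force: [-0.2, -0.3, -2.8]
finger_gap: 0.0172
grip_force: 60.0
```

```bash
cat >> lk.py <<'E'
M=R.from_quat(s['tool_rot']).as_matrix();print(s['qpos'].round(3),'tip',(s['ee_pos']-M[:,0]*.115-M[:,2]*.0037).round(4),'pitch',np.arcsin(-M[2,0]).round(3))
E
python3 lk.py
```

```text
18.75 [ 0.4485 -0.0169  0.0529] [-0.23 -0.3  -2.78] [ 0.072  0.525 -0.057] 59.999245405197144
cornR [207.5 200.2] local [-0.203 -0.115  0.011] flow [-0.89 -4.95] px per .04 [-0.14 -1.48] angle 0.1349
cornL [272.2 188.3] local [-0.203  0.115  0.011] flow [ 0.19 -2.23] px per .04 [ 0.1  -1.49] angle 0.0598
dial [258.  217.5] local [-0.069  0.029  0.031] flow [ 0.34 -0.24] px per .04 [ 0.1  -0.25] angle 0.0523
dot [237.  221.2] local [-0.07  -0.041  0.031] flow [ 0.12 -0.54] px per .04 [ 0.06 -0.25] angle 0.0843
clip(fixed) [276.5 239.2] local [0.017 0.068 0.011] flow [0.   0.04] px per .04 [0.03 0.24] angle 0.0068
[-0.073  0.177  2.406  0.115  0.114 -1.706] tip [ 0.5505 -0.022   0.1058] pitch 0.445
```

arm_command([
  {"jaw": 255,"offset": [0.0005,0,0],"twist": [0,0.012,0]},
  {"jaw": 255,"offset": [0.0005,0,0],"twist": [0,0.012,0]},
  {"jaw": 255,"offset": [0,0,0],"twist": [0,0,0]},
  {"jaw": 255,"offset": [0,0,0],"twist": [0,0,0]},
  {"jaw": 255,"offset": [0,0,0],"twist": [0,0,0]},
  {"jaw": 255,"offset": [0,0,0],"twist": [0,0,0]},
  {"jaw": 255,"offset": [0,0,0],"twist": [0,0,0]},
  {"jaw": 255,"offset": [0,0,0],"twist": [0,0,0]},
  {"jaw": 255,"offset": [0,0,0],"twist": [0,0,0]},
  {"jaw": 255,"offset": [0,0,0],"twist": [0,0,0]},
])

```text
clock: 19.9
ee_pos: [0.4472, -0.0168, 0.0523]
tool_rot: [0.024, 0.978, -0.004, 0.209]
wrist_force: [-2.2, 1.7, -3.2]
finger_gap: 0.0173
grip_force: 60.0
```

```bash
python3 lk.py; python3 comp.py c2
```

```text
19.9 [ 0.4472 -0.0168  0.0523] [-2.25  1.72 -3.21] [0.049 1.082 0.029] 59.99888062477112
cornR [207.5 200.2] local [-0.203 -0.115  0.011] flow [-0.55 -4.87] px per .04 [-0.14 -1.48] angle 0.132
cornL [272.2 188.3] local [-0.203  0.115  0.011] flow [-0.03 -1.59] px per .04 [ 0.1  -1.49] angle 0.0424
dial [258.  217.5] local [-0.069  0.029  0.031] flow [ 0.2  -0.17] px per .04 [ 0.1  -0.25] angle 0.0348
dot [237.  221.2] local [-0.07  -0.041  0.031] flow [ 0.04 -0.33] px per .04 [ 0.06 -0.25] angle 0.0509
clip(fixed) [276.5 239.2] local [0.017 0.068 0.011] flow [0.01 0.03] px per .04 [0.03 0.24] angle 0.0052
[-0.073  0.179  2.389  0.081  0.154 -1.672] tip [ 0.5505 -0.0219  0.1026] pitch 0.421
```

View pics/c2.png

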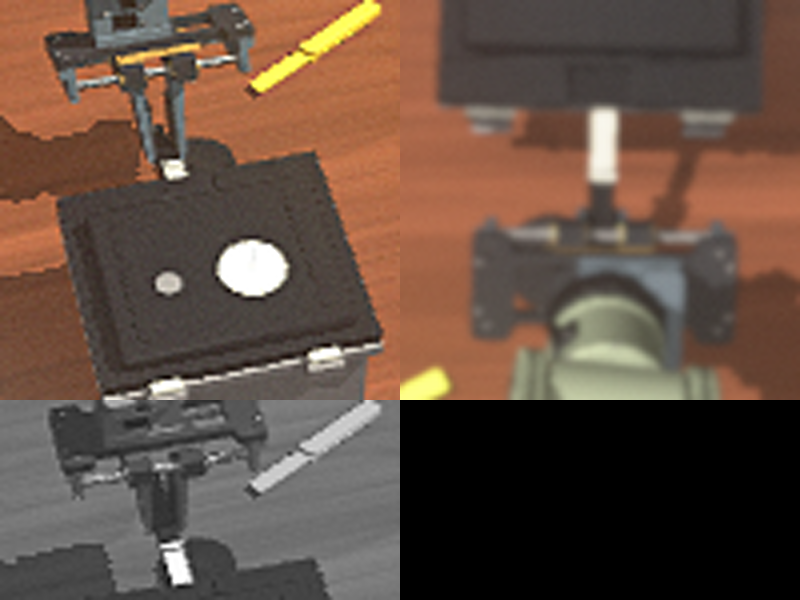

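The view shows the lid slightly raised on the blade, with its left corner at (318,153), up from about 160. The blade is still in the recess and the gripper is clear of the lid. I hold for a second to check that it is steady, then re-measure.

arm_command([
  {"jaw": 255,"offset": [0,0,0],"twist": [0,0,0]},
  {"jaw": 255,"offset": [0,0,0],"twist": [0,0,0]},
  {"jaw": 255,"offset": [0,0,0],"twist": [0,0,0]},
  {"jaw": 255,"offset": [0,0,0],"twist": [0,0,0]},
  {"jaw": 255,"offset": [0,0,0],"twist": [0,0,0]},
  {"jaw": 255,"offset": [0,0,0],"twist": [0,0,0]},
  {"jaw": 255,"offset": [0,0,0],"twist": [0,0,0]},
  {"jaw": 255,"offset": [0,0,0],"twist": [0,0,0]},
  {"jaw": 255,"offset": [0,0,0],"twist": [0,0,0]},
  {"jaw": 255,"offset": [0,0,0],"twist": [0,0,0]},
])

```text
clock: 21.15
ee_pos: [0.4476, -0.0168, 0.0525]
tool_rot: [0.024, 0.978, -0.004, 0.209]
wrist_force: [-1.6, 0.1, -3.6]
finger_gap: 0.0174
grip_force: 60.0
```

```bash
python3 lk.py
```

```text
21.15 [ 0.4476 -0.0168  0.0525] [-1.59  0.08 -3.59] [ 0.087  1.073 -0.   ] 59.99920070171356
cornR [207.5 200.2] local [-0.203 -0.115  0.011] flow [-0.58 -4.89] px per .04 [-0.14 -1.48] angle 0.1327
cornL [272.2 188.3] local [-0.203  0.115  0.011] flow [ 0.18 -1.62] px per .04 [ 0.1  -1.49] angle 0.0436
dial [258.  217.5] local [-0.069  0.029  0.031] flow [ 0.24 -0.18] px per .04 [ 0.1  -0.25] angle 0.0383
dot [237.  221.2] local [-0.07  -0.041  0.031] flow [ 0.06 -0.37] px per .04 [ 0.06 -0.25] angle 0.0579
clip(fixed) [276.5 239.2] local [0.017 0.068 0.011] flow [0.   0.03] px per .04 [0.03 0.24] angle 0.005
[-0.073  0.179  2.389  0.081  0.153 -1.672] tip [ 0.5509 -0.022   0.103 ] pitch 0.421
```

Steady at about 0.043 rad, which is about 8.7 mm open. I hand it in.

```bash
python3 -c "
from rig import robot
print(robot.close_job())"
```

```text
the job is handed in; nothing more can be done
None
```

I handed the job in with the gripper still holding the pry blade and the lid resting ajar on it, about 8.7 mm open at the front by camera estimate (0.043 rad) and steady. The lid briefly rose to about 0.09 rad (18 mm, limit 30 mm) when a wrist joint hit its limit; no verdict came back.

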